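Clip the magenta lid onto the lunch tub

ROBOT

A 6-joint arm with a two-finger parallel gripper is mounted at the origin on the work surface. World frame = base frame: x ahead of the robot, y to its left, z up, the work surface at z = 0. Lengths are in m, angles in rad, forces in N, time in s.
With the tool pointing down it reaches from about 0.25 to 0.725 m from the base axis. Payload 9.7 kg.
Tool frame: the origin (TCP) lies on the centre line of the jaws, within the pads' length; the fingertips stand 19 mm ahead of it and the grasp point (between the pads) is the TCP; z points along the fingers, y is the line along which they close (so a half turn about z gives the same grasp; the last joint's range is limited). The gripper opens to 85 mm and grips with 20 to 120 N. Pads are 22 mm wide; open, the fingers measure 114 mm over their backs; the gripper's body (76 mm by 85 mm) begins 54 mm behind the grasp point. The pads swing forward as they close: fully open they stand 13 mm farther back than shut.
Start: joints at [-1.32, 0.087, 0.176, 1.66, 0, 1.571], TCP at [0.136, -0.533, 0.25] pointing down, gripper open.
Joint ranges: [-3.13, 3.13], [-0.85, 1.81], [-1.15, 1.24], [-2.2, 2.28], [-1.44, 1.52], [-3.14, 3.14]. Speed limits (rad/s): [2.22, 2.22, 2.57, 3.14, 3.14, 3.14].

INTERFACE

Orientations are given as a unit quaternion [x, y, z, w].
In Python, from bench import ctrl gives the robot as it stands.
- The arm moves only by the shell command python3 -m creep 'ROWS' [OPENING] [FORCE]. ROWS is JSON, a list of rows, each a list of 2 entries, a list of its own where there are three numbers: the shift along the tool's x, y, z as a fraction of full scale, then the turn about the tool's z as a fraction of full scale. A call has 1 to 8 rows; each row shifts and turns the commanded pose from where the row before left it, along the tool's axes as they then stand; what a row does not reach is not made up. Full scale, the value 1, is 40 mm for a shift and 0.08 rad for a turn. A row lasts 1/8 s, in which the tool goes at most 62.5 mm and 10.7 degrees, less where a joint would pass 70% of its speed; a pose out of reach is approached as far as the arm can. A call with a number of a shift or a turn outside -1 to 1 is refused whole. A call with a gripper value outside its range is refused whole. OPENING is the closure, from -1 (fully open) to 1 (shut), set as the call begins (- or left out, the last holds). The fingers move at their own pace and stop on an object; FORCE is the grip in N (left out, the last holds). Time passes only in rows, so rows that do not move let the fingers close. It gives the time, the measured TCP pose, the force, the opening and the grip force at its end, in the units of the state.
- ctrl.get_state(): the state, without advancing time (a new reading comes with each control period).
- ctrl.read_camera(name): name is "scene" or "side" or "wrist"; returns a dict with "img" (400x640x3 uint8, red, green, blue), "z_map" (400x640 float32, m along the optical axis (not along the pixel's ray), 0 where there is no reading), "fx", "fy", "cx", "cy" (pixels), "R" (3x3) and "t" (3): a world point X has camera coordinates R X + t. Camera axes: x right, y down, z forward; pixel columns grow to the right and rows downward; lengths in m; the calibration is good to about 2 mm. A picture is of the moment at which its call begins.
- ctrl.close_job(): hands the job in; it is judged then, once.
The state is a dict: "time": time; "joint_pos": joint angles; "joint_velocities": joint speeds; "tau": joint torques, N m; "ee_pos": TCP position; "ee_rot": TCP orientation; "wrist_force": force on the tool from outside, world axes, zero at the start; "ft_torque": the same for the moment, N m; "grip_width": finger opening in m; "gripper_force": force on a finger pad.
Only numpy, scipy, OpenCV 4.12 (cv2) and the standard library are available. Lean on these libraries where they do the work, as an engineer would, in place of code of your own. Each camera call takes 0.05 s, during which the arm holds its last target. There are 200 camera calls.

TASK

The rolls in the rectangular tub are packed: take the magenta rectangular lid by its grip, set it squarely on that tub and press it down until it snaps home under both spring clips, then let go. Leave the tub standing on the counter, and do not disturb the pickle bowl or the round blue lid.

Things in the scene. Friction and masses are not known exactly. Their poses are not given: they have to be found in the camera images.
- tub: Loose frosted white tub of bread rolls, 0.55 kg, outside 150 mm (x) by 110 (y) by 70 high. Origin: centre of underside, z up. Outside each short end stands a magenta spring clip, 36 mm wide, 77 to 96 mm out along x, lip 103 mm high, flared to guide a lid up to 6 mm and 5 degrees off. A lid pushed down with 5 to 15 N spreads the clips and snaps under them.
- lid_grip (a point): Grip of the loose magenta lid (80 g): plate 160 mm (x) by 120 (y) by 4, 20 mm tapered plug below, on top a rib 26 (x) by 70 (y) by 38 high. Point: rib's centre line, 22 mm above the plate's top, 16 below the rib's top, 46 above the plug's foot, on which it lies at first. Fits either way round; home, this point is 96 mm above the tub's underside, x axes parallel; lying unsnapped on the clips, 10 or more higher.
- pickle_bowl: Bystander: round light green bowl of pickles, 110 mm across at the rim, 55 mm high. Origin: centre of its underside.
- round_lid: Bystander: round blue lid with a knob, 116 mm across, plate 10 mm thick, 36 mm high over the knob. It belongs to another pot. Origin: centre of its underside.
Things that resemble listed ones, but are neither listed nor needed, are in the scene too. Leave any red look-alike of the part that bears lid_grip alone.

How it is judged:
On the way:
1. the robot, still holding or pressing the lid, has brought it home on the tub (z of lid_grip in the frame of tub between 0.092 and 0.0985 m and horizontal distance between lid_grip and tub below 0.01 m and contact force between any of the fingers, the arm and lid above 0.5 N), for 0.1 s.
At the end, for the whole second after the job is handed in: The magenta lid is snapped home on the rectangular tub: its grip point is 92 to 98.5 mm above the tub's underside (96 nominal), within 10 mm of its centre line, long sides parallel within 10 degrees, lid level with the tub within 3 degrees; the tub stands upright on the counter (z of lid_grip in the frame of tub between 0.092 and 0.0985 m and horizontal distance between lid_grip and tub below 0.01 m and angle between the x axis of lid_grip and the x axis of tub, either way round below 0.17 rad and angle between the z axis of lid_grip and the z axis of tub, either way round below 0.05 rad and angle between tub's own z axis and vertical below 0.1 rad and height (world z) of tub below 0.01 m); the robot touches nothing.
It fails at once if the pickle bowl is pushed more than 30 mm (distance of pickle_bowl from where it was at the start of the episode above 0.03 m).
It fails at once if the round blue lid is moved more than 30 mm (distance of round_lid from where it was at the start of the episode above 0.03 m).
It also fails if it takes over 40 s, if anything falls off the work surface, if the arm or the gripper's body presses on something with over 40 N, if the wrist force passes 120 N, or if a joint passes its speed limit or range.

## Working session

There is one attempt and no reset: what is moved stays moved. The work goes in short steps, Python scripts to look and compute and a shell command to move; the robot and the scene stay as the last step left them, time stands still between calls to the robot, and variables do not carry over. Pictures are saved under pics/ and viewed, at most 10 in all, crops included, and the job is handed in when it is done.

```bash
ls; mkdir -p pics; python3 - <<'E'
from bench import ctrl
import cv2,numpy as np
for n in("scene","side"):
    c=ctrl.read_camera(n); cv2.imwrite(f"pics/{n}0.png",c["img"][:,:,::-1]); np.savez(f"{n}0.npz",**c)
    print(n,c["fx"],c["cx"],c["cy"],-c["R"].T@c["t"],c["R"].round(3).tolist())
s=ctrl.get_state(); print(s)
E
```

```text
pics
scene 390.21643648527964 319.7724768368346 205.27587857946858 [ 0.89805213 -0.28500835  1.08467076] [[0.716, 0.698, -0.01], [0.605, -0.627, -0.49], [-0.348, 0.345, -0.872]]
side 476.17619136198874 326.63882011644694 204.98181993901076 [-0.02649971  1.04334947  1.05068417] [[-0.874, -0.486, 0.014], [-0.34, 0.591, -0.732], [0.347, -0.644, -0.682]]
{'time': 0.1, 'joint_pos': array([-1.31997619e+00,  8.74456112e-02,  1.75184339e-01,  1.65980792e+00,
        5.29472112e-06,  1.57077783e+00]), 'joint_velocities': array([-1.17561917e-03, -1.36733451e-03, -1.19292959e-05, -5.32321575e-04,
        6.02920632e-04,  9.59800950e-04]), 'tau': array([ 5.87956019e-04, -5.21560407e+01,  4.65655768e+01,  1.59729581e-02,
        1.21895600e-04,  6.86635218e-06]), 'ee_pos': array([ 0.13646288, -0.53260365,  0.24961677]), 'ee_rot': array([ 9.92145101e-01,  1.25090745e-01, -7.69735693e-05, -6.31766026e-04]), 'wrist_force': array([-0.60024555,  0.60198592,  0.04834796]), 'ft_torque': array([ 0.00258231, -0.02229109, -0.00256239]), 'gripper_force': 0.0, 'grip_width': 0.08504631630017633}
```

View pics/scene0.png

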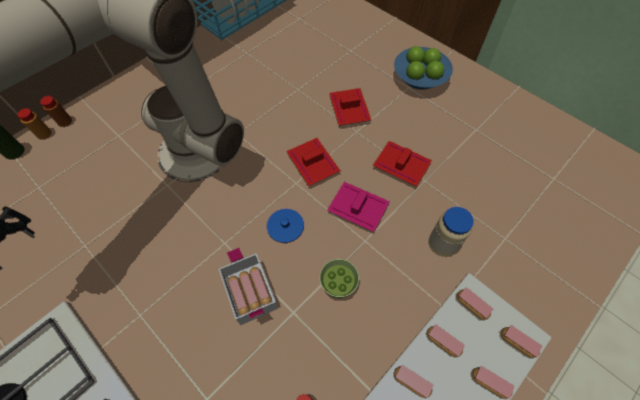

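View pics/side0.png

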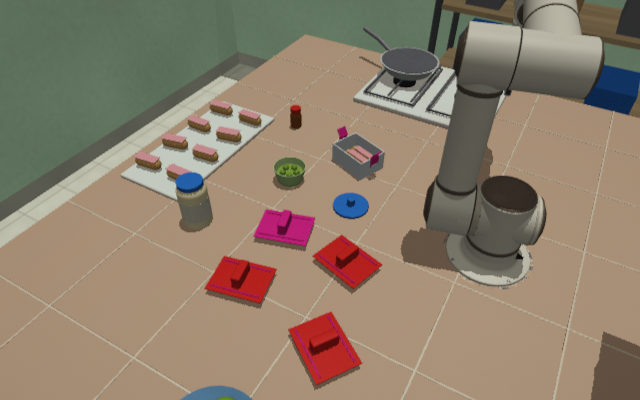

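The scene view shows the magenta lid at (359,206), the tub at (249,288) with clips at (235,255) and (257,313), the blue lid at (286,225) and the bowl at (339,279). The side view shows the lid at (285,228) and the tub at (358,155). The three red lids are the look-alikes to leave alone.

```bash
cat > h.py <<'E'
import numpy as np,cv2
def cloud(c,region=None):
    hsv=cv2.cvtColor(c["img"],cv2.COLOR_RGB2HSV)
    v,u=np.indices(hsv.shape[:2]); z=c["z_map"]
    P=np.stack([(u-c["cx"])/c["fx"]*z,(v-c["cy"])/c["fy"]*z,z],-1)
    return hsv,(P-c["t"])@c["R"]
def magenta(h): return ((h[...,0]>150)&(h[...,0]<172)&(h[...,1]>150)&(h[...,2]>60)).astype(np.uint8)
def comps(m,amin):
    n,l,s,ce=cv2.connectedComponentsWithStats(m); return [(l==i,s[i,4],ce[i]) for i in range(1,n) if s[i,4]>=amin]
def rect(p):  # xy points -> centre,size,long-axis angle
    (c,s,a)=cv2.minAreaRect((p*1000).astype(np.float32)); 
    if s[0]<s[1]: s=s[::-1];a+=90
    return np.round(c,1),np.round(s,1),round((a+90)%180-90,1)
E
python3 - <<'E'
from h import *
for n in("scene","side"):
    c=dict(np.load(f"{n}0.npz")); h,P=cloud(c)
    print(n)
    for m,a,ce in comps(magenta(h),15):
        p=P[m]; p=p[(p[:,2]>-.02)&(p[:,2]<.15)]
        if len(p)<5: continue
        print(a,ce.round(),p.mean(0).round(4),np.percentile(p[:,2],[5,50,95]).round(4))
        if a>500:
            q=p[(p[:,2]>.014)&(p[:,2]<.034)]; print(" plate",rect(q[:,:2]))
            q=p[p[:,2]>.056]; print(" ribtop",len(q),rect(q[:,:2]),q.mean(0))
    # tub rim, near expected
    for hh in (.066,):
        m=(abs(P[...,2]-.07)<.006)&(c["z_map"]>0)
        m&=(np.hypot(P[...,0]-.45,P[...,1]+.1)<.6)
        for mm,a,ce in comps(cv2.dilate(m.astype(np.uint8),np.ones((3,3))),80):
            q=P[mm&m]; print(" h70",a,ce.round(),rect(q[:,:2]),q.mean(0).round(3))
    b=comps(((h[...,0]>100)&(h[...,0]<125)&(h[...,1]>150)).astype(np.uint8),200)
    for m,a,ce in b: print(" blue",ce.round(),P[m].mean(0).round(3))
    b=comps(((h[...,0]>28)&(h[...,0]<60)&(h[...,1]>90)).astype(np.uint8),200)
    for m,a,ce in b: print(" green",ce.round(),P[m].mean(0).round(3))
    b=comps((((h[...,0]>174)|(h[...,0]<4))&(h[...,1]>180)).astype(np.uint8),300)
    for m,a,ce in b: print(" red",ce.round(),P[m].mean(0).round(3))
E
```

```text
scene
21 [298. 161.] [0.3061 0.2043 0.0248] [0.0206 0.0248 0.0282]
1700 [358. 206.] [0.5639 0.2142 0.0283] [0.0204 0.0242 0.0612]
 plate (array([560.1, 218. ]), array([158.3, 123.9]), 16.1)
 ribtop 171 (array([560.7, 214.8]), array([69.9, 25.7]), -73.7) [0.5613369  0.21441096 0.06115101]
127 [235. 255.] [ 0.4413 -0.1637  0.0889] [0.0752 0.0893 0.1013]
58 [256. 313.] [ 0.6039 -0.2273  0.0931] [0.0725 0.0953 0.1034]
 h70 92 [405. 154.] (array([556.1, 442.4]), array([50. , 18.3]), -78.9) [0.554 0.445 0.065]
 h70 106 [184. 155.] (array([ 44. , -55.9]), array([79.2, 13. ]), 39.1) [ 0.05  -0.053  0.07 ]
 h70 178 [443. 242.] (array([823.9, 276.5]), array([85.1, 30.8]), 1.9) [0.827 0.271 0.07 ]
 h70 777 [245. 285.] (array([ 520.1, -196.3]), array([162.5, 110.2]), -21.6) [ 0.515 -0.197  0.069]
 blue [458. 220.] [0.824 0.299 0.167]
 blue [285. 225.] [0.443 0.015 0.014]
 green [424.  63.] [0.361 0.798 0.096]
 green [  9. 145.] [-0.421 -0.433  0.057]
 green [339. 279.] [ 0.683 -0.003  0.036]
 red [350. 106.] [0.271 0.497 0.035]
 red [313. 161.] [0.345 0.235 0.033]
 red [402. 163.] [0.562 0.433 0
[... 1040 characters left out ...]
03.1, 326.3]), array([87. , 38.2]), 48.7) [0.798 0.331 0.07 ]
 h70 168 [284. 217.] (array([560.2, 220.5]), array([65.8, 23.5]), -76.1) [0.56  0.219 0.065]
 h70 309 [489. 252.] (array([-7.3, 49.1]), array([141.7,  51.3]), 8.9) [-0.004  0.062  0.069]
 h70 180 [347. 250.] (array([337.5, 244.6]), array([64.4, 21.8]), 71.9) [0.338 0.244 0.065]
 h70 210 [239. 269.] (array([557.1, 443.4]), array([66.9, 22.8]), -76.2) [0.555 0.447 0.065]
 blue [615.  90.] [-0.258 -1.472 -0.102]
 blue [189. 182.] [0.809 0.321 0.168]
 blue [350. 205.] [0.435 0.027 0.015]
 green [290. 173.] [0.668 0.017 0.047]
 red [347. 261.] [0.331 0.254 0.035]
 red [241. 279.] [0.548 0.451 0.035]
 red [324. 348.] [0.256 0.519 0.034]
```

```bash
python3 -m creep '[[[0,0,0],-1],[[0,0,0],-1],[[0,0,0],-1],[[0,0,0],-1],[[0,0,0],-1],[[0,0,0],-1],[[0,0,0],-1],[[0,0,0],-1]]' -1; python3 -m creep '[[[0,0,0],-1],[[0,0,0],-1],[[0,0,0],-1],[[0,0,0],-1],[[0,0,0],-1],[[0,0,0],-1],[[0,0,0],-1],[[0,0,0],-1]]'; python3 -m creep '[[[0,0,0],-1],[[0,0,0],-1],[[0,0,0],-1],[[0,0,0],-1],[[0,0,0],0]]'
cat > go.py <<'E'
import sys,numpy as np
from bench import ctrl
from scipy.spatial.transform import Rotation as Ro
s=ctrl.get_state(); R=Ro.from_quat(s["ee_rot"])
x=R.as_matrix()[:,0]; psi=np.degrees(np.arctan2(x[1],x[0]))
t=np.array([float(a) for a in sys.argv[1:4]]); d=R.inv().apply(t-s["ee_pos"])/.04
print("t",s["time"],"pos",s["ee_pos"].round(4),"psi",psi.round(2),"tilt z",R.as_matrix()[:,2].round(4),"j6",s["joint_pos"][5].round(2),"F",s["wrist_force"].round(1),"w",s["grip_width"].round(4))
print("units of 40mm (tool xyz):",d.round(3))
if len(sys.argv)>4: print("turn units:",(-np.radians(float(sys.argv[4])-psi)/.08).round(2))
E
python3 go.py .56 .218 .2 106.6
```

```text
time: 1.1
ee_pos: [0.1365, -0.5327, 0.2499]
ee_rot: [0.902, 0.432, 0.0, -0.0]
wrist_force: [0.5, 0.5, 0.2]
grip_width: 0.0855
gripper_force: 0.0
time: 2.1
ee_pos: [0.1365, -0.5327, 0.2499]
ee_rot: [0.72, 0.694, 0.0, -0.0]
wrist_force: [-0.7, 0.4, 0.1]
grip_width: 0.0855
gripper_force: 0.0
time: 2.72
ee_pos: [0.1365, -0.5327, 0.2499]
ee_rot: [0.602, 0.799, 0.0, -0.0]
wrist_force: [0.3, 0.1, -1.0]
grip_width: 0.0855
gripper_force: 0.0Traceback (most recent call last):
  File "go.py", line 7, in <module>
    print("t",s["time"],"pos",s["ee_pos"].round(4),"psi",psi.round(2),"tilt z",R.as_matrix()[:,2].round(4),"j6",s["joint_pos"][5].round(2),"F",s["wrist_force"].round(1),"w",s["grip_width"].round(4))
                                                                                                                                                                             ^^^^^^^^^^^^^^^^^^^^^
AttributeError: 'float' object has no attribute 'round'
```

```bash
sed -i 's/s\["grip_width"\].round(4)/round(s["grip_width"],4)/' go.py; python3 go.py .56 .218 .2 106.6
```

```text
t 2.725 pos [ 0.1365 -0.5327  0.2499] psi 106.01 tilt z [-1.e-04  6.e-04 -1.e+00] j6 -0.03 F [ 0.3  0.1 -1. ] w 0.0855
units of 40mm (tool xyz): [15.118 15.354  1.258]
turn units: -0.13
```

```bash
python3 -m creep '[[[0.94,0.96,0.03],0],[[0.94,0.96,0.03],0],[[0.94,0.96,0.03],0],[[0.94,0.96,0.03],0],[[0.94,0.96,0.03],0],[[0.94,0.96,0.03],0],[[0.94,0.96,0.03],0],[[0.94,0.96,0.03],0]]'; python3 -m creep '[[[0.94,0.96,0.03],0],[[0.94,0.96,0.03],0],[[0.94,0.96,0.03],0],[[0.94,0.96,0.03],0],[[0.94,0.96,0.03],0],[[0.94,0.96,0.03],0],[[0.94,0.96,0.03],0],[[0,0,0],0]]'; python3 go.py .56 .218 .2 106.6; python3 - <<'E'
from bench import ctrl
from h import *
c=ctrl.read_camera("wrist"); cv2.imwrite("pics/w1.png",c["img"][:,:,::-1]); h,P=cloud(c)
for m,a,ce in comps(magenta(h),500):
    p=P[m]; print(a,ce.round(),p.mean(0))
    for lo,hi in((.015,.033),(.056,.075)):
        q=p[(p[:,2]>lo)&(p[:,2]<hi)]
        if len(q)>20: print(lo,len(q),rect(q[:,:2]),q[:,2].mean())
E
```

```text
time: 3.72
ee_pos: [0.3491, -0.1572, 0.2407]
ee_rot: [0.602, 0.798, 0.0, 0.0]
wrist_force: [1.7, -0.0, 0.3]
grip_width: 0.0853
gripper_force: 0.0
time: 4.72
ee_pos: [0.5349, 0.1711, 0.2303]
ee_rot: [0.601, 0.799, -0.001, -0.001]
wrist_force: [-1.3, -0.5, -0.0]
grip_width: 0.0852
gripper_force: 0.0
t 4.725 pos [0.5349 0.1711 0.2303] psi 106.11 tilt z [-2.5e-03 -5.0e-04 -1.0e+00] j6 1.6 F [-1.3 -0.5 -0. ] w 0.0852
units of 40mm (tool xyz): [0.952 0.93  0.756]
turn units: -0.11
626 [107.  81.] [0.32349173 0.20153359 0.02665372]
0.015 622 (array([323.1, 201.3]), array([140.7,   4.5]), -16.4) 0.02549816273807939
20291 [359. 128.] [0.55772924 0.22408222 0.0294716 ]
0.015 17825 (array([559.8, 219.9]), array([159.8, 118.5]), 16.1) 0.023615832260748815
0.056 2355 (array([559.8, 220.3]), array([68.9, 26.2]), -74.0) 0.06106951462167255
```

View pics/w1.png

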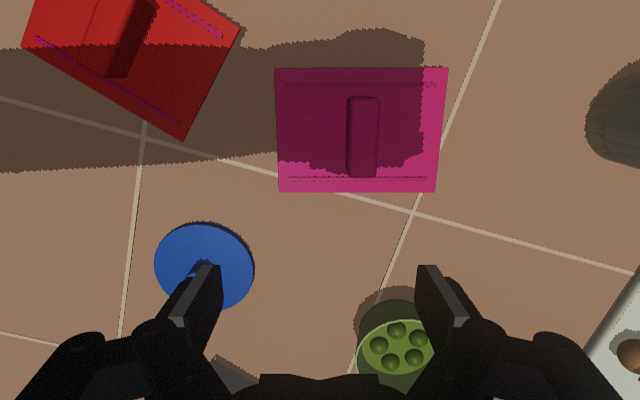

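The wrist view shows the magenta lid at (361,130), already square to the jaws. Its rib is at (362,137), and the blue lid (204,265) and the bowl (397,345) are well clear of the descent.

```bash
python3 go.py .5598 .220 .120 106.1; python3 -m creep '[[[0.5,0.46,0.69],0],[[0.5,0.46,0.69],0],[[0,0,0.69],0],[[0,0,0.69],0],[[0,0,0],0]]'; python3 go.py .5598 .220 .050 106.1
```

```text
t 4.775 pos [0.5343 0.1696 0.231 ] psi 106.07 tilt z [-2.1e-03 -7.0e-04 -1.0e+00] j6 1.6 F [ 0.4 -0.4 -0.4] w 0.0856
units of 40mm (tool xyz): [1.034 0.969 2.774]
turn units: -0.01
time: 5.4
ee_pos: [0.5572, 0.2156, 0.1203]
ee_rot: [0.602, 0.798, -0.002, -0.001]
wrist_force: [-1.0, -0.4, -0.3]
grip_width: 0.0857
gripper_force: 0.0
t 5.4 pos [0.5572 0.2156 0.1203] psi 105.93 tilt z [-0.0033 -0.0014 -1.    ] j6 1.66 F [-1.  -0.4 -0.3] w 0.0857
units of 40mm (tool xyz): [0.089 0.099 1.757]
turn units: -0.04
```

```bash
python3 -m creep '[[[0.09,0.1,0.45],0],[[0,0,0.45],0],[[0,0,0.45],0],[[0,0,0.4],0],[[0,0,0],0],[[0,0,0],0]]'; python3 go.py .5598 .220 .050 106.1; python3 -m creep '[[[0,0,0],0],[[0,0,0],0],[[0,0,0],0],[[0,0,0],0],[[0,0,0],0],[[0,0,0],0],[[0,0,0],0],[[0,0,0],0]]' 1 60;python3 go.py .5598 .220 .050 106.1
```

```text
time: 6.15
ee_pos: [0.5616, 0.2217, 0.0523]
ee_rot: [0.602, 0.799, 0.0, 0.0]
wrist_force: [-0.2, 0.2, 1.3]
grip_width: 0.0852
gripper_force: 0.0
t 6.15 pos [0.5616 0.2217 0.0523] psi 106.04 tilt z [ 4.e-04  2.e-04 -1.e+00] j6 1.67 F [-0.2  0.2  1.3] w 0.0852
units of 40mm (tool xyz): [-0.028 -0.054  0.058]
turn units: -0.01
time: 7.15
ee_pos: [0.5616, 0.2217, 0.0523]
ee_rot: [0.602, 0.799, 0.0, 0.0]
wrist_force: [0.6, 0.4, 5.4]
grip_width: 0.0252
gripper_force: 60.5
t 7.15 pos [0.5616 0.2217 0.0523] psi 106.04 tilt z [ 7.e-04  3.e-04 -1.e+00] j6 1.67 F [0.6 0.4 5.4] w 0.0252
units of 40mm (tool xyz): [-0.028 -0.055  0.056]
turn units: -0.01
```

```bash
python3 -m creep '[[[0,0,-0.4],0],[[0,0,-0.7],0],[[0,0,-0.9],1],[[0,0,-0.9],1],[[0,0,-0.9],1],[[0,0,0],1],[[0,0,0],1],[[0,0,0],1]]'; python3 -m creep '[[[0,0,0],1],[[0,0,0],1],[[0,0,0],0.28],[[0,0,0],0]]';python3 go.py .520 -.1955 .2 68.2
```

```text
time: 8.15
ee_pos: [0.5612, 0.2215, 0.2044]
ee_rot: [0.775, 0.632, -0.0, -0.0]
wrist_force: [-0.3, -0.4, -1.0]
grip_width: 0.0252
gripper_force: 59.6
time: 8.65
ee_pos: [0.5613, 0.2216, 0.2041]
ee_rot: [0.828, 0.56, -0.0, -0.0]
wrist_force: [0.3, -0.2, -1.0]
grip_width: 0.025
gripper_force: 59.6
t 8.65 pos [0.5613 0.2216 0.2041] psi 68.15 tilt z [-1.e-04 -0.e+00 -1.e+00] j6 2.33 F [ 0.3 -0.2 -1. ] w 0.025
units of 40mm (tool xyz): [-10.062   2.922   0.103]
turn units: -0.01
```

```bash
python3 -m creep '[[[-0.6,0.17,0],0],[[-0.95,0.28,0],0],[[-0.95,0.28,0],0],[[-0.95,0.28,0],0],[[-0.95,0.28,0],0],[[-0.95,0.28,0],0],[[-0.95,0.28,0],0],[[-0.95,0.28,0],0]]'; python3 -m creep '[[[-0.95,0.26,0],0],[[-0.95,0.26,0],0],[[-0.91,0.26,0],0],[[0,0,0],0],[[0,0,0],0]]';python3 go.py .520 -.1955 .2 68.2; cat > look.py <<'E'
import sys
from bench import ctrl
from h import *
z0=ctrl.get_state()["ee_pos"]; print(z0.round(4))
for n in sys.argv[2:]:
    c=ctrl.read_camera(n); cv2.imwrite(f"pics/{n}{sys.argv[1]}.png",c["img"][:,:,::-1]); h,P=cloud(c); print(n)
    near=np.hypot(P[...,0]-.52,P[...,1]+.195)<.2
    M=magenta(h).astype(bool)&near
    zp=z0[2]-.0265   # plate top guess
    q=P[M&(abs(P[...,2]-zp)<.008)]
    if len(q)>50: print(" plate",len(q),rect(q[:,:2]),np.median(q[:,2]).round(4)); A=np.c_[q[:,:2]-q[:,:2].mean(0),np.ones(len(q))]; print(" slope",np.linalg.lstsq(A,q[:,2],rcond=None)[0].round(4))
    for m,a,ce in comps(M.astype(np.uint8),15):
        p=P[m]; print(" mag",a,ce.round(),p.mean(0).round(4),np.percentile(p[:,2],[5,95]).round(3))
    m=near&(abs(P[...,2]-.069)<.004)&~M&(h[...,1]<90)
    q=P[m]; 
    if len(q)>50: print(" rim",len(q),rect(q[:,:2]))
E
python3 look.py 2 scene side wrist
```

```text
time: 9.65
ee_pos: [0.5313, -0.0813, 0.2041]
ee_rot: [0.828, 0.56, 0.0, 0.0]
wrist_force: [1.0, 0.7, -0.5]
grip_width: 0.0248
gripper_force: 59.6
time: 10.28
ee_pos: [0.5187, -0.1955, 0.204]
ee_rot: [0.829, 0.56, 0.0, -0.0]
wrist_force: [1.0, 1.0, -2.1]
grip_width: 0.0253
gripper_force: 59.6
t 10.275 pos [ 0.5187 -0.1955  0.204 ] psi 68.06 tilt z [-1.e-04  2.e-04 -1.e+00] j6 1.59 F [ 1.   1.  -2.1] w 0.0253
units of 40mm (tool xyz): [0.012 0.031 0.099]
turn units: -0.03
[ 0.5187 -0.1955  0.204 ]
scene
 plate 1906 (array([ 518.5, -199.1]), array([160.2, 117.9]), -21.9) 0.1754
 slope [-0.0018  0.0005  0.1755]
 mag 2155 [240. 278.] [ 0.5385 -0.2049  0.1804] [0.173 0.212]
 mag 62 [256. 313.] [ 0.603  -0.2282  0.0927] [0.079 0.103]
 rim 86 (array([ 576.8, -218.6]), array([109.5,  30.1]), 67.6)
side
 plate 697 (array([ 516.9, -195.8]), array([160.5, 122.4]), -22.6) 0.1772
 slope [-0.0018  0.0043  0.1773]
 mag 902 [360. 124.] [ 0.5166 -0.1841  0.1738] [0.091 0.212]
 mag 63 [375. 159.] [ 0.4448 -0.1667  0.0691] [0.053 0.093]
 rim 157 (array([ 521.8, -194.2]), array([158.4, 117.5]), -22.0)
wrist
 plate 43602 (array([ 517. , -195.7]), array([160.5, 119.7]), -22.0) 0.1753
 slope [0.0006 0.0027 0.1754]
 mag 54209 [318. 229.] [ 0.5249 -0.1755  0.1829] [0.174 0.213]
 rim 1104 (array([ 537.4, -149.3]), array([150.6,  15.6]), -22.0)
```

View pics/side2.png

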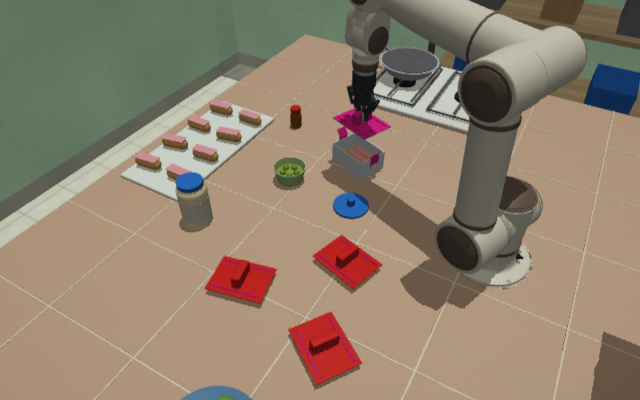

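View pics/wrist2.png

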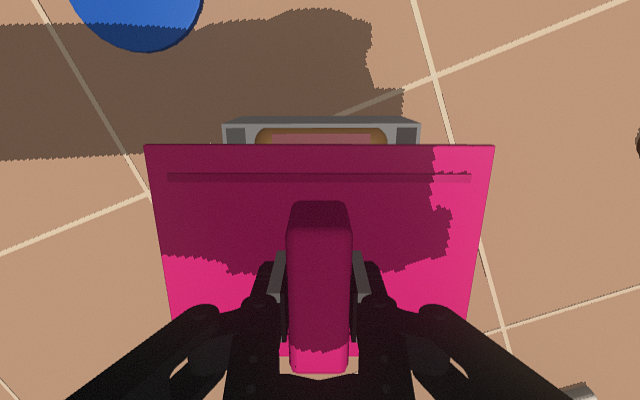

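The side view shows the held lid at (360,124), level above the tub at (358,155). The wrist view shows the lid square to the tub's rear rim, whose edge runs from (222,125) to (420,125).

```bash
python3 go.py .522 -.1943 .142 68.0; python3 -m creep '[[[0.06,0.06,0.5],0],[[0,0,0.5],0],[[0,0,0.5],0],[[0,0,0],0],[[0,0,0],0]]';python3 go.py .522 -.1943 .1025 68.0; python3 look.py 3 scene side wrist; python3 - <<'E'
import cv2
a=cv2.imread("pics/side3.png")[80:200,290:430];b=cv2.imread("pics/scene3.png")[220:340,180:320]
cv2.imwrite("pics/crop3.png",cv2.resize(cv2.hconcat([a,b]),(800,343),interpolation=cv2.INTER_CUBIC))
E
```

```text
t 10.425 pos [ 0.5192 -0.1945  0.204 ] psi 68.16 tilt z [ 1.e-04  0.e+00 -1.e+00] j6 1.59 F [ 0.4 -0.5 -0.5] w 0.0251
units of 40mm (tool xyz): [0.031 0.064 1.551]
turn units: 0.03
time: 11.05
ee_pos: [0.5227, -0.1935, 0.1448]
ee_rot: [0.828, 0.56, 0.0, 0.0]
wrist_force: [0.3, 0.7, -0.1]
grip_width: 0.0253
gripper_force: 59.7
t 11.05 pos [ 0.5227 -0.1935  0.1448] psi 68.14 tilt z [ 9.e-04 -3.e-04 -1.e+00] j6 1.6 F [ 0.3  0.7 -0.1] w 0.0253
units of 40mm (tool xyz): [-0.024 -0.009  1.058]
turn units: 0.03
[ 0.5227 -0.1935  0.1448]
scene
 plate 1689 (array([ 521.8, -196.7]), array([160.2, 117.6]), -21.7) 0.1164
 slope [-0.0006  0.0002  0.1164]
 mag 1914 [246. 286.] [ 0.5431 -0.2033  0.122 ] [0.113 0.154]
 mag 62 [256. 313.] [ 0.6031 -0.2279  0.092 ] [0.058 0.103]
 rim 64 (array([ 587.4, -222.9]), array([109.5,   8.7]), 68.3)
side
 plate 690 (array([ 519.8, -193.5]), array([160.5, 119.8]), -21.2) 0.1182
 slope [-0.0006  0.0044  0.1184]
 mag 823 [359. 138.] [ 0.5135 -0.1806  0.121 ] [0.114 0.153]
 mag 62 [375. 158.] [ 0.4443 -0.1661  0.0701] [0.054 0.093]
 rim 117 (array([ 523.9, -191.9]), array([162.4, 112.7]), -18.7)
wrist
 plate 43646 (array([ 520.7, -194.7]), array([160.4, 119.4]), -22.1) 0.1163
 slope [0.002  0.0023 0.1164]
 mag 56190 [317. 230.] [ 0.5279 -0.1751  0.123 ] [0.115 0.154]
 rim 1594 (array([ 539.6, -143.8]), array([150.3,   4. ]), -22.1)
```

View pics/crop3.png

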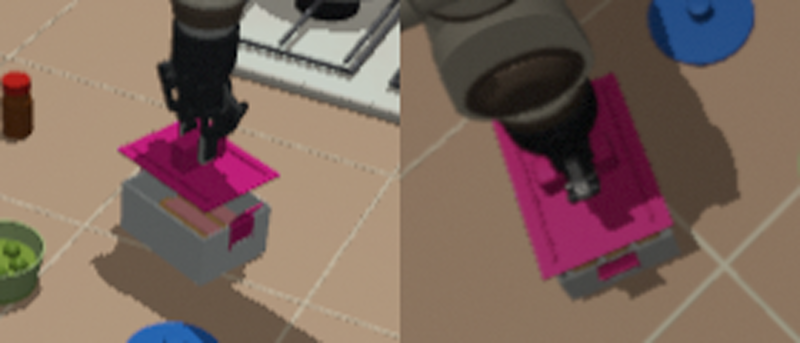

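The crop shows the lid level and centred a little above the clips; the wrist fit puts it within about 2 mm of the tub centre. I'll lower it and press in small steps.

```bash
python3 -m creep '[[[0.02,0,0.2],0],[[0,0,0.2],0],[[0,0,0.2],0],[[0,0,0],0]]'; python3 -m creep '[[[0,0,0.12],0],[[0,0,0.12],0],[[0,0,0],0]]';python3 go.py .522 -.1943 .1025 68.0; python3 -m creep '[[[0,0,0.1],0],[[0,0,0.1],0],[[0,0,0],0],[[0,0,0],0]]'; python3 go.py .522 -.1943 .1025 68.0
```

```text
time: 11.7
ee_pos: [0.5221, -0.193, 0.1188]
ee_rot: [0.829, 0.56, -0.0, -0.001]
wrist_force: [-0.8, -1.0, -1.4]
grip_width: 0.0256
gripper_force: 59.7
time: 12.08
ee_pos: [0.5226, -0.1931, 0.1101]
ee_rot: [0.829, 0.56, -0.0, -0.0]
wrist_force: [-0.8, 0.7, 0.9]
grip_width: 0.0252
gripper_force: 59.9
t 12.075 pos [ 0.5226 -0.1931  0.1101] psi 68.09 tilt z [-1.e-04  1.e-04 -1.e+00] j6 1.6 F [-0.8  0.7  0.9] w 0.0252
units of 40mm (tool xyz): [-0.033 -0.002  0.19 ]
turn units: 0.02
time: 12.58
ee_pos: [0.5226, -0.1931, 0.1023]
ee_rot: [0.829, 0.56, 0.0, 0.0]
wrist_force: [-0.9, 0.9, 3.6]
grip_width: 0.0251
gripper_force: 60.4
t 12.575 pos [ 0.5226 -0.1931  0.1023] psi 68.09 tilt z [ 1.e-04 -0.e+00 -1.e+00] j6 1.6 F [-0.9  0.9  3.6] w 0.0251
units of 40mm (tool xyz): [-0.034 -0.003 -0.004]
turn units: 0.02
```

```bash
python3 -m creep '[[[0,0,0.05],0],[[0,0,0],0],[[0,0,0],0]]';python3 -m creep '[[[0,0,0.05],0],[[0,0,0],0],[[0,0,0],0]]'; python3 look.py 4 scene side wrist; python3 - <<'E'
import cv2
a=cv2.imread("pics/side4.png")[80:200,290:430];b=cv2.imread("pics/scene4.png")[220:340,180:320]
cv2.imwrite("pics/crop4.png",cv2.resize(cv2.hconcat([a,b]),(800,343),interpolation=cv2.INTER_CUBIC))
E
```

```text
time: 12.95
ee_pos: [0.5229, -0.1932, 0.1023]
ee_rot: [0.829, 0.56, 0.001, 0.001]
wrist_force: [-5.4, 1.7, 17.0]
grip_width: 0.0249
gripper_force: 62.0
time: 13.32
ee_pos: [0.5233, -0.1934, 0.1023]
ee_rot: [0.829, 0.56, 0.001, 0.002]
wrist_force: [-9.5, 3.2, 30.3]
grip_width: 0.0247
gripper_force: 63.8
[ 0.5233 -0.1934  0.1023]
scene
 plate 1544 (array([ 522.6, -196.6]), array([160.9, 117.3]), -21.7) 0.0737
 slope [ 0.0008 -0.0004  0.0738]
 mag 1801 [249. 292.] [ 0.5459 -0.2039  0.0797] [0.071 0.111]
side
 plate 710 (array([ 525.4, -193.5]), array([179.2, 122.1]), -20.1) 0.0756
 slope [0.0046 0.0011 0.0757]
 mag 918 [358. 147.] [ 0.5173 -0.1817  0.0798] [0.07  0.107]
wrist
 plate 45963 (array([ 520. , -193.8]), array([170.4, 119.6]), -22.2) 0.0737
 slope [-0.0042 -0.0086  0.074 ]
 mag 65006 [316. 237.] [ 0.5272 -0.1769  0.0829] [0.073 0.112]
```

View pics/crop4.png

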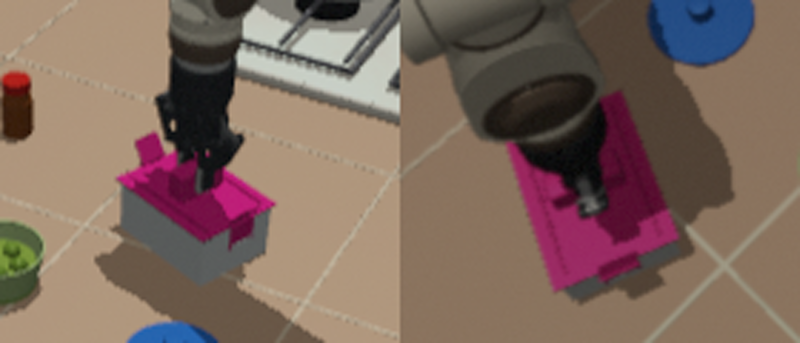

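Home: the lid stopped hard with its plate top at 0.0737 m (0.074 nominal) at 30 N, and the crop shows both clips standing over its ends. Next I'll ease the pressure, open the jaws and retreat.

```bash
python3 -m creep '[[[0,0,-0.09],0],[[0,0,0],0],[[0,0,0],0]]'; python3 -m creep '[[[0,0,0],0],[[0,0,0],0],[[0,0,0],0],[[0,0,0],0],[[0,0,0],0],[[0,0,0],0],[[0,0,0],0],[[0,0,0],0]]' -1; python3 -m creep '[[[0,0,-0.3],0],[[0,0,-0.6],0],[[0,0,-0.9],0],[[0,0,-0.9],0],[[0,0,-0.5],0],[[0,0,0],0],[[0,0,0],0]]'; python3 look.py 5 scene side wrist; python3 - <<'E'
import cv2
a=cv2.imread("pics/side5.png")[80:200,290:430];b=cv2.imread("pics/wrist5.png")
cv2.imwrite("pics/crop5.png",cv2.hconcat([cv2.resize(a,(350,300),interpolation=cv2.INTER_CUBIC),cv2.resize(b,(450,300))]))
E
```

```text
time: 13.85
ee_pos: [0.5227, -0.1931, 0.1023]
ee_rot: [0.829, 0.56, 0.0, 0.0]
wrist_force: [-3.1, 1.2, 10.0]
grip_width: 0.0251
gripper_force: 61.2
time: 14.85
ee_pos: [0.5226, -0.1931, 0.1019]
ee_rot: [0.829, 0.56, -0.0, 0.0]
wrist_force: [0.0, -0.5, -0.7]
grip_width: 0.0849
gripper_force: 0.0
time: 15.72
ee_pos: [0.5225, -0.193, 0.2292]
ee_rot: [0.829, 0.56, -0.0, -0.0]
wrist_force: [-0.1, 0.3, 0.2]
grip_width: 0.0853
gripper_force: 0.0
[ 0.5225 -0.193   0.2292]
scene
 mag 2231 [247. 288.] [ 0.5349 -0.1994  0.0818] [0.071 0.112]
side
 mag 1052 [358. 146.] [ 0.5171 -0.1851  0.0819] [0.071 0.112]
wrist
 mag 27211 [318. 185.] [ 0.5214 -0.1889  0.0807] [0.073 0.111]
```

View pics/crop5.png

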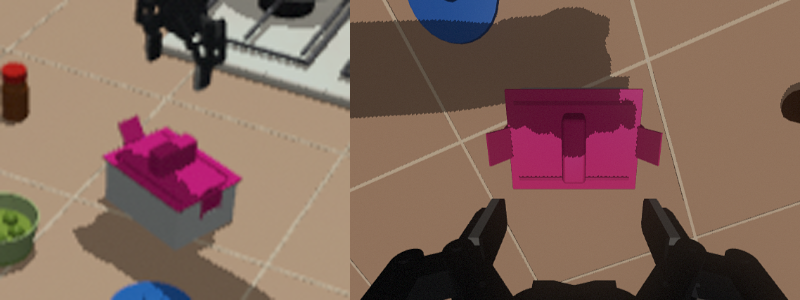

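The crop shows the lid seated level at about (575,140), under both clips at (500,147) and (650,147), with the gripper open and clear.

```bash
python3 - <<'E'
from bench import ctrl
print(ctrl.close_job())
E
```

```text
the job is handed in; nothing more can be done
None
```

The magenta lid is pressed home on the rectangular tub under both clips and released, with the gripper clear and the bowl and blue lid untouched; the job is handed in at about 16 s, and the hand-in call returned no verdict.

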